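# Register a woodblock on the proofing jig and hold the print

### The arm

A 6-joint arm with a two-finger parallel gripper is mounted at the origin on the work surface. World frame = base frame: x ahead of the robot, y to its left, z up, the work surface at z = 0. Lengths are in m, angles in rad, forces in N, time in s.
With the tool pointing down it reaches from about 0.275 to 0.875 m from the base axis. Payload 12.5 kg.
Tool frame: the origin (TCP) lies on the centre line of the jaws, within the pads' length; the fingertips stand r.finger_overhang ahead of it and the grasp point (between the pads) lies 3 mm ahead of it (r.finger_overhang is the distance from the TCP to the fingertips, in m); z points along the fingers, y is the line along which they close (so a half turn about z gives the same grasp; the last joint's range is limited). The gripper opens to 85 mm and grips with 20 to 120 N. Pads are 22 mm wide; open, the fingers measure 114 mm over their backs; the gripper's body (76 mm by 85 mm) begins 54 mm behind the grasp point. The pads swing forward as they close: fully open they stand 13 mm farther back than shut.
Start: joints at [1.083, 0.351, 1.652, -0, 1.139, -0.085], TCP at [0.216, 0.506, 0.253] pointing down, gripper open.
Joint ranges: [-2.75, 2.75], [-0.79, 2.1], [0.01, 2.65], [-1.57, 4.71], [0.07, 3.14], [-2.87, 2.87]. Speed limits (rad/s): [2.22, 2.22, 2.79, 3.14, 3.14, 3.14].

### API

Orientations are given as a unit quaternion [x, y, z, w].
In Python, from cell import r, optics gives the robot as it stands. The module is installed in compiled form; this text tells all that it offers. Calls block until the motion is done:
- r.move_to(position, orientation): joint-space move of the TCP to a pose.
- r.move_linear(position, rot=None, vel=0.15): straight line of the TCP; rot=None keeps the orientation; vel is the mean speed in m/s.
- r.set_joints(angles): joint-space move.
- r.set_gripper(opening, squeeze=None): opening from 0.0 (shut) to 1.0 (fully open); squeeze is the grip in N (None keeps the last); returns when the fingers have stopped.
- r.sleep(seconds).
- r.inverse_kinematics(position, orientation): joint angles nearest the present ones, or None.
- optics.get_image(name): name is "scene" or "top"; returns a dict with "pixels" (384x512x3 uint8, red, green, blue), "depth" (384x512 float32, m along the optical axis (not along the pixel's ray), 0 where there is no reading), "fx", "fy", "cx", "cy" (pixels), "D" ([k1, k2, p1, p2, k3] as OpenCV has them; the pictures are not rectified), "camera_from_world" (4x4, takes a point from world to camera coordinates). Camera axes: x right, y down, z forward; pixel columns grow to the right and rows downward; lengths in m; the calibration is good to about 2 mm. A picture is of the moment at which its call begins.
A pose or a line that the arm cannot do raises r.PlanningError and nothing moves.
- r.hand_in(): hands the job in; it is judged then, once.
Readings, each from a call of its own:
- r.current_t(): time.
- r.current_q(): joint angles.
- r.current_qvel(): joint speeds.
- r.current_effort(): joint torques, N m.
- r.current_tool_pos(): TCP position.
- r.current_ee_rot(): TCP orientation.
- r.current_contact_force(): force on the tool from outside, world axes, zero at the start.
- r.current_torque(): the same for the moment, N m.
- r.current_opening(): opening from 0.0 (shut) to 1.0 (fully open).
- r.current_finger_force(): force on a finger pad.
Only numpy, scipy, OpenCV 4.12 (cv2) and the standard library are available. Lean on these libraries where they do the work, as an engineer would, in place of code of your own. Each camera call takes 0.05 s, during which the arm holds its last target. There are 200 camera calls.

### The job

Pick up the woodblock by the bar on its back, bring it level over the proofing jig with its long side along the bed's long side, and slide it along the bed's slot until the socket in its underside drops over the register pin hidden beneath it and it lies flush on the bed. Then press it straight down until the sprung bed is down at its stop, and finish while still holding: the program ends with the bar gripped and the block kept pressed, nothing let go. Leave the ink tin, the gouge and the roller where they are.

Things in the scene. Friction and masses are not known exactly. Their poses are not given: they have to be found in the camera images.
- block_bar (a point): Centre of the grip bar on the back of the loose brown woodblock (80 mm in its x, 110 mm in y, 24 mm thick, 0.15-0.25 kg, face down on the bench). The bar is 70 mm long along block x, 24 mm wide along y and rises 34 mm from the back; this point is 17 mm above the back, 41 mm above the underside. z is up out of the back. Grip across the 24 mm width from above.
- block_face (a point): Centre of the woodblock's flat underside (axes as the bar's), also the mouth of its blind socket: 14 mm wide along block x, 11 mm along block y, 15 mm deep, with a 1 mm chamfer. The block is the same turned half round.
- bed_top (a point): Centre of the top of the jig's bed, 52 mm above the bench when up; moves with the bed. The bed is a plywood plate 120 mm (x) by 150 mm (y), 12 mm thick, with white paper on it, over a fixed dark wooden base 160 by 200 by 30 mm. z is up.
- slot_mid (a point): Middle of the dark slot in the bed (along the bed's y, at its x = 0; the same point as bed_top). A steel register pin, 8 mm across, tip bevelled to 5 mm, is clamped in it and stands 10 mm above the bed. Its y differs each run, from -15 to +15 mm from here, and is not reported: find it by sliding the block over it, or look first. A block riding on the pin's tip is 10 mm clear of the bed.
- bed (a joint): How far the sprung bed is pushed down, in m: 0 = up (at rest), 0.008 = at its stop. It starts to sink at about 4 N and reaches the stop at about 10 N, block's weight included; that weight alone does not sink it. The pin goes down with it, so a block pushed down on the pin's tip sinks the bed too, and the bed springs up when the pin enters the socket.
- ink_tin: Bystander: closed ink tin, 76 mm across and 45 mm high, standing on the bench; origin at the centre of its underside.
- gouge: Bystander: carving gouge with wooden handle, 195 mm long, 20 mm high, lying on the bench; origin on the bench 2 mm in front of the handle's front end, blade along x.
- brayer: Bystander: ink roller (80 mm wide rubber roller, 36 mm in diameter, with a wooden handle along -x, 135 mm back), lying on the bench; origin on the bench under the middle of the roller.
Mind the look-alikes: they are no part of the job. Leave any green look-alike of the part that bears block_bar alone.

How it is judged:
By the outcome, as a careful person would: the job done as asked, in the order asked, and still so for the second after the job is handed in, while the arm keeps its last pose, push and grip.
It also fails if it takes over 54 s, if anything falls off the work surface, if the arm or the gripper's body presses on something with over 40 N, if the wrist force passes 120 N, or if a joint passes its speed limit or range.

## Working session

There is one attempt and no reset: what is moved stays moved. The work goes in short steps, each a Python script; the robot and the scene stay as the last script left them, time stands still between calls to the robot, and variables do not carry over. Pictures are saved under pics/ and viewed, at most 10 in all, crops included, and the job is handed in when it is done.

```bash
mkdir -p pics; ls; cat > h.py <<'E'
from cell import r, optics
import numpy as np, cv2
def K(im): return np.array([[im["fx"],0,im["cx"]],[0,im["fy"],im["cy"]],[0,0,1.]])
def ray(im,uv,z):
    "pixels -> world points on plane z"
    p=cv2.undistortPoints(np.array(uv,float).reshape(-1,1,2),K(im),np.array(im["D"],float)).reshape(-1,2)
    T=np.array(im["camera_from_world"]);R=T[:3,:3];c=-R.T@T[:3,3]
    d=np.c_[p,np.ones(len(p))]@R
    return c+d*((z-c[2])/d[:,2])[:,None]
def cloud(im):
    v,u=np.mgrid[:384,:512]
    p=cv2.undistortPoints(np.c_[u.ravel(),v.ravel()].astype(float).reshape(-1,1,2),K(im),np.array(im["D"],float)).reshape(-1,2)
    T=np.array(im["camera_from_world"])
    c=np.c_[p,np.ones(len(p))]*im["depth"].reshape(-1,1)
    return ((c-T[:3,3])@T[:3,:3]).reshape(384,512,3)
def save(px,n): cv2.imwrite("pics/"+n,cv2.cvtColor(px,cv2.COLOR_RGB2BGR))
E
python3 - <<'E'
from h import *
for n in ("top","scene"):
    im=optics.get_image(n); save(im["pixels"],n+"0.png"); np.save(n+"0.npy",im,allow_pickle=True)
    T=np.array(im["camera_from_world"]); print(n,-T[:3,:3].T@T[:3,3],T[2,:3],im["fx"],im["D"])
print(r.finger_overhang,r.current_ee_rot(),r.current_t())
E
```

```text
pics
top [0.47291452 0.09364787 1.11050388] [ 0.08002711  0.01043703 -0.99673804] 408.854370795836 [-0.012465  0.        0.        0.        0.      ]
scene [0.91375833 0.47897379 0.74932526] [-0.42119962 -0.42819892 -0.79952271] 374.21411725935513 [-0.04204957  0.          0.          0.          0.        ]
0.022 [ 2.00022917e-01  9.79791077e-01 -5.07777772e-04 -1.39585226e-04] 0.1
```

View pics/top0.png

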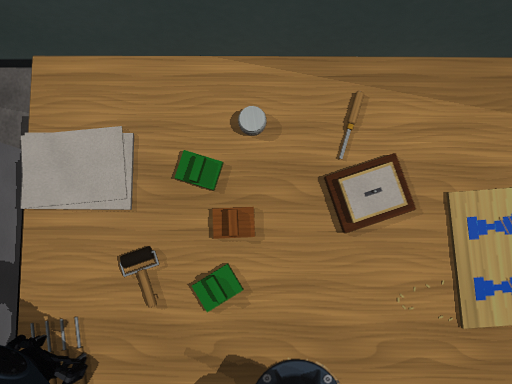

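View pics/scene0.png

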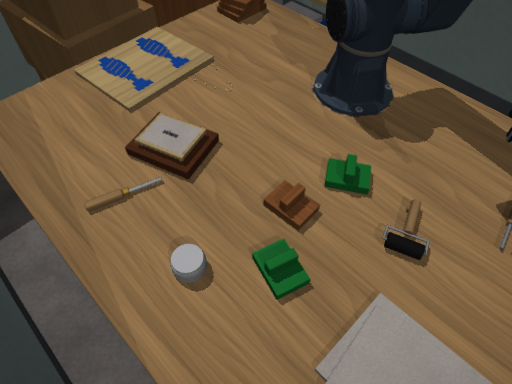

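Top view: the brown block with its bar is at (232,222). The two green look-alikes are at (198,170) and (217,287). The jig is at (373,192) with a dark slot in its paper, the tin at (252,120), the gouge at (350,125) and the roller at (138,262). The brown one fits the description because it is the only non-green block. I'll confirm it in one enlarged crop and measure.

```bash
python3 - <<'E'
from h import *
im=np.load("top0.npy",allow_pickle=True).item(); px=im["pixels"]; W=cloud(im)
a=cv2.resize(px[195:250,195:270],None,fx=5,fy=5,interpolation=cv2.INTER_CUBIC)
b=cv2.resize(px[165:220,335:410],None,fx=5,fy=5,interpolation=cv2.INTER_CUBIC)
save(np.hstack([a,b]),"crop.png")
def rect(m,z,name):
    m=m.astype(np.uint8); n,l,s,c=cv2.connectedComponentsWithStats(m)
    k=1+np.argmax(s[1:,4]); cs,_=cv2.findContours((l==k).astype(np.uint8),0,2)
    h=cv2.convexHull(cs[0]).reshape(-1,2); P=ray(im,h,z)[:,:2]
    q=cv2.minAreaRect((P*1000).astype(np.float32)); bx=cv2.boxPoints(q)
    print(name,s[k,4],np.round(q[0],1),np.round(q[1],1),q[2]); 
    for i in (0,1): e=bx[i+1]-bx[i]; print('  edge',np.round(np.linalg.norm(e),1),np.round(np.degrees(np.arctan2(e[1],e[0])),1))
z=W[...,2]; v,u=np.mgrid[:384,:512]
blk=(abs(u-232)<45)&(abs(v-222)<30); jig=(abs(u-373)<60)&(abs(v-192)<55)
print("z bench,back,bar,bed",z[250,300],z[230,215],np.max(z[blk]),np.median(z[185:200,350:360]))
rect(blk&(z>.045),.058,"bar")
rect(blk&(z>.015)&(z<.04),.024,"block")
rect(jig&(z>.044),.052,"bed")
white=(px.min(2)>150)&jig; rect(white,.052,"paper")
for t in (60,80,100):
    rect((px.max(2)<t)&(abs(u-373)<18)&(abs(v-191)<12),.052,"slot")
E
```

```text
z bench,back,bar,bed 0.0030331725165951705 0.025000293906296187 1.11050387762962 0.05229256925321596
bar 256 [480.6 167.6] [66.7 23.2] 0.7243279814720154
  edge 23.2 -89.3
  edge 66.7 0.7
block 995 [480.1 167.8] [ 79.9 110.1] 3.0836291313171387
  edge 110.1 -86.9
  edge 79.9 3.1
bed 2689 [ 561.8 -194. ] [119.5 151.7] 18.910308837890625
  edge 151.7 -71.1
  edge 119.5 18.9Traceback (most recent call last):
  File "<stdin>", line 19, in <module>
  File "<stdin>", line 8, in rect
    return _wrapfunc(a, 'argmax', axis=axis, out=out, **kwds)
    return bound(*args, **kwds)
ValueError: attempt to get argmax of an empty sequence
```

View pics/crop.png

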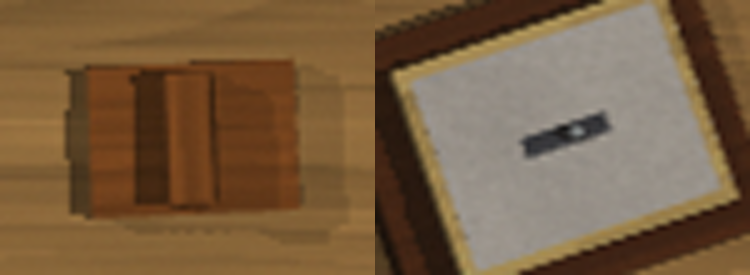

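The crop confirms it: the left half is the brown block with its bar. The right half is the bed, with the bright pin tip in the slot at crop (573,130), which is full-image (374.6,191). I'll find the pin and grasp.

```bash
cat >> h.py <<'E'
def down(deg):
    a=np.radians(deg)/2; return [np.cos(a),np.sin(a),0,0]
BED=np.array([.5618,-.194]); BA=18.9
BX=np.array([np.cos(np.radians(BA)),np.sin(np.radians(BA))]); BY=np.array([-BX[1],BX[0]])
E
python3 - <<'E'
from h import *
for n,(ww,hh,c) in {"top":(14,9,(373,191)),"scene":(14,10,(171,133))}.items():
    im=np.load(n+"0.npy",allow_pickle=True).item(); g=im["pixels"].max(2).astype(int)
    u0,v0=c[0]-ww,c[1]-hh; print(n); print(g[v0+3:v0+2*hh-2,u0:u0+2*ww])
im=np.load("top0.npy",allow_pickle=True).item()
for uv,z in (((374.6,191.0),.062),((373.3,191.3),.052)):
    d=ray(im,[uv],z)[0,:2]-BED; print(uv,"bed xy mm",1e3*(d@BX),1e3*(d@BY))
q=down(182)
r.set_gripper(.65,60)
r.move_to([.4806,.1676,.13],q); print(r.current_t(),r.current_contact_force())
r.move_linear([.4806,.1676,.051],vel=.08)
print(r.current_contact_force())
r.set_gripper(0,60)
print(r.current_t(),r.current_opening(),r.current_finger_force(),r.current_contact_force(),r.current_tool_pos())
E
```

```text
top
[[150 149 148 151 150 147 146 150 151 152 152 153 152 151 150 150 153 155
  154 153 153 155 154 153 152 151 151 150]
 [148 147 146 147 149 147 145 148 151 152 152 152 150 149 150 152 151 152
  154 156 156 154 157 155 152 152 152 153]
 [149 149 147 144 146 147 146 150 150 148 151 151 153 153 152 153 155 155
  156 155 132 105 138 156 152 154 157 153]
 [145 148 150 150 151 148 146 145 149 148 150 153 156 153 152 150 150 132
   88  66  51  69 121 152 153 156 156 155]
 [144 145 150 152 153 151 149 148 151 150 153 153 149 149 132  87  67  51
   53  56  56  53 100 153 155 157 155 154]
 [144 145 147 147 148 146 150 153 151 151 149 131  75  34  37  80 108  77
   55  59  59  58  76 126 155 157 157 154]
 [145 144 144 145 148 147 146 149 131  88  63  46  32  35  55 104 142 112
   53  62  65  87 118 142 153 152 153 152]
 [147 146 146 146 149 131  84  64  53  55  56  58  51  38  38  59  75  58
   76 102 131 159 156 154 153 153 153 152]
 [148 149 148 148 137  86  52  55  56  59  61  59  61  66  63  80  99 116
  139 145 153 154 153 151 152 154 151 150]
 [147 149 144 147 151 129  55  58  59  61  
[... 1811 characters left out ...]
145 145 146 148 149 149]
 [152 152 154 152 152 152 150 149 149 149 149 148 148 147 146 146 147 145
  131 135 145 145 144 144 146 147 148 149]
 [152 152 152 153 152 151 149 148 148 148 148 148 147 147 145 145 148 146
  145 144 144 145 146 146 147 147 147 149]
 [152 152 152 150 152 151 148 147 148 147 147 147 146 146 145 145 147 149
  146 144 144 144 146 146 147 148 147 149]]
(374.6, 191.0) bed xy mm 0.2615560800462278 -3.084136947396062
(373.3, 191.3) bed xy mm 0.5081156262486394 -2.5242866757369016
2.15 [-0.38114021  0.37023362  0.4172212 ]
[-0.02424614 -0.47717125 -0.17243898]
3.675 0.2726670342744907 59.85732078552246 [-0.65121371 -0.32428616  4.45392215] [0.4810033  0.1677251  0.05154832]
```

```bash
python3 - <<'E'
from h import *
print(r.current_contact_force())
p=r.current_tool_pos(); r.move_linear([p[0],p[1],.17],vel=.12); print(r.current_contact_force(),r.current_opening())
t=BED+BY*.006
r.move_to([t[0],t[1],.15],down(180+BA)); print(r.current_t(),r.current_contact_force(),r.current_tool_pos())
A=[]
for n in ("top","scene"):
    im=optics.get_image(n); np.save(n+"1.npy",im,allow_pickle=True)
    uv=(375,190) if n=="top" else (175,130)
    A.append(cv2.resize(im["pixels"][uv[1]-60:uv[1]+60,uv[0]-65:uv[0]+65],None,fx=3,fy=3,interpolation=cv2.INTER_CUBIC))
save(np.hstack(A),"held.png")
E
```

```text
[-0.65121371 -0.32428616  4.45392215]
[-0.21556999  0.13231555 -1.10607657] 0.27518657834700594
6.1833 [-0.14682621  0.76854564 -1.60530955] [ 0.55991069 -0.18738047  0.14987724]
```

View pics/held.png

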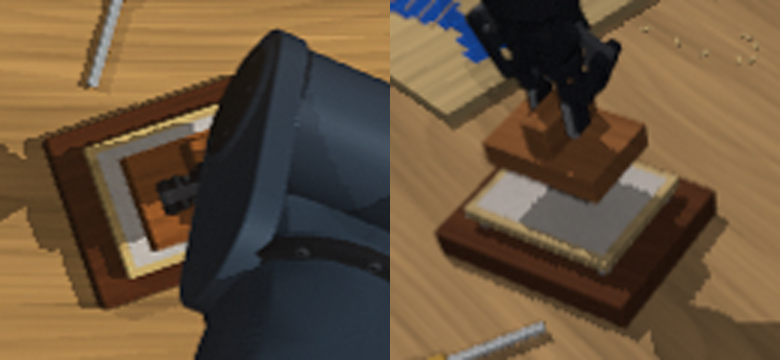

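The block is held level and aligned over the bed. In the scene view its top corners are at crop (487,143) left, (607,185) front and (648,131) right. I'll check the in-hand offset from the diagonal.

```bash
python3 - <<'E'
from h import *
im=np.load("scene1.npy",allow_pickle=True).item(); px=im["pixels"].astype(int); W=cloud(im)
v,u=np.mgrid[:384,:512]
m=(abs(W[...,2]-.1225)<.006)&(abs(u-170)<40)&(abs(v-122)<35)&(px[...,0]>px[...,2]+20)
print(m.sum(),np.median(W[m][:,2]))
c,_=cv2.findContours(m.astype(np.uint8),0,2); c=max(c,key=cv2.contourArea)
P=ray(im,cv2.convexHull(c).reshape(-1,2),.1225)[:,:2]-np.array([.5599,-.1874])
b=np.c_[P@BX,P@BY]*1e3; print(np.round(b[np.argsort(b[:,0])],1)); print(b.min(0),b.max(0))
E
```

```text
667 0.12120046728123207
[[-36.8  54.4]
 [-36.    9.7]
 [-30.4  58.5]
 [-22.9  60.2]
 [-18.4 -52.6]
 [-17.2 -54.9]
 [  9.6  60.6]
 [ 42.3 -54.5]
 [ 45.3 -52.3]
 [ 45.9  58.5]
 [ 46.6  41.6]
 [ 46.8 -38.8]
 [ 47.6  -7.9]]
[-36.7949079  -54.92222053] [47.63812265 60.55980812]
```

```bash
python3 - <<'E'
from h import *
def ext(im,m,z,o):
    c,_=cv2.findContours(m.astype(np.uint8),0,2); c=max(c,key=cv2.contourArea)
    P=ray(im,cv2.convexHull(c).reshape(-1,2),z)[:,:2]-o
    b=np.c_[P@BX,P@BY]*1e3; return np.round(np.r_[b.min(0),b.max(0)],1)
im=np.load("scene0.npy",allow_pickle=True).item(); px=im["pixels"].astype(int); W=cloud(im)
v,u=np.mgrid[:384,:512]; near=(abs(u-172)<60)&(abs(v-140)<50)
print("scene paper",ext(im,near&(px.min(2)>125)&(W[...,2]>.04),.052,BED))
print("scene bed",ext(im,near&(abs(W[...,2]-.052)<.006)&(px.max(2)>110),.052,BED))
t=np.load("top0.npy",allow_pickle=True).item(); pt=t["pixels"].astype(int); Wt=cloud(t)
nt=(abs(u-373)<55)&(abs(v-192)<45)
print("top paper",ext(t,nt&(pt.min(2)>125)&(Wt[...,2]>.04),.052,BED))
print("top bed",ext(t,nt&(Wt[...,2]>.045)&(pt.max(2)>110),.052,BED))
for i,p,n,z in ((im,px,"scene",.052),(t,pt,"top",.052)):
    c=(171,133) if n=="scene" else (373,191)
    m=(abs(u-c[0])<16)&(abs(v-c[1])<11)&(p.max(2)<105); print(n,"slot",ext(i,m,z,BED))
d=ray(im,[(168.8,129.5)],.062)[0,:2]-BED; print("scene tip",d@BX*1e3,d@BY*1e3)
d=ray(t,[(375,190.8)],.062)[0,:2]-BED; print("top tip",d@BX*1e3,d@BY*1e3)
# held block in scene1: back edge of the bar/block relative, via brightness of the top face
s=np.load("scene1.npy",allow_pickle=True).item(); ps=s["pixels"].astype(int); Ws=cloud(s)
near=(abs(u-170)<40)&(abs(v-122)<35)
for lo in (90,105,120):
  m=near&(ps[...,0]>lo)&(ps[...,0]>ps[...,2]+40)&(abs(Ws[...,2]-.1225)<.008)
  print("held",lo,m.sum(),ext(s,m,.1225,np.array([.5599,-.1874])))
E
```

```text
scene paper [-47.9 -65.1  53.1  67.3]
scene bed [-57.5 -73.2  63.7  76.1]
top paper [-51.4 -66.6  51.5  65.2]
top bed [-58.9 -74.9  59.8  73.8]
scene slot [ -5.3 -22.    7.7  22.4]
top slot [ -5.1 -23.5   5.6  21.8]
scene tip -0.6592227750802163 -3.649515838990048
top tip 0.42218747020681563 -4.2322872444166375
held 90 289 [-18.4 -54.9  47.2  -3.4]
held 105 259 [-17.2 -54.9  45.3  -3.4]
held 120 167 [-17.2 -54.9  45.3 -12.1]
```

```bash
cat >> h.py <<'E'
def F(n=4):
    a=[]
    for _ in range(n): a.append(r.current_contact_force()); r.sleep(.01)
    return np.mean(a,0)
def at(x,y,z,vel=.05):
    p=BED+BX*x/1e3+BY*y/1e3; r.move_linear([p[0],p[1],z],vel=vel)
def bf(f): return np.round([f[:2]@BX,f[:2]@BY,f[2]],2)
E
python3 - <<'E'
from h import *
X=-.5
at(X,6,.118); r.sleep(.2); f0=F(8); np.save("f0.npy",f0); print("f0",f0,r.current_t())
z=.118
while z>.108:
    z-=.0007; at(X,6,z,.02); d=F()-f0
    if d[2]>2.2: break
print("contact",z,r.current_tool_pos()[2],bf(d),r.current_t())
y=6
if z>.1085:
  while y>-16:
    y-=1; at(X,y,z,.02); d=F()-f0; print(y,bf(d),round(r.current_tool_pos()[2],4))
    if d[2]<.8: break
print(r.current_t(),r.current_opening())
E
```

```text
f0 [ 0.28902561 -0.24908026 -1.98123113] 7.3417
contact 0.11309999999999995 0.11339203645920007 [-0.96  1.12  3.76] 9.325
5 [-0.36  1.82  4.01] 0.1132
4 [-0.16  1.92  4.24] 0.1131
3 [-0.14  1.77  4.01] 0.1131
2 [-0.32  1.67  3.73] 0.1131
1 [-0.24  0.95  2.43] 0.113
0 [-0.11  0.66 -0.48] 0.1129
11.025 0.26897987900925974
```

The force dropped away at y=0, which matches the expected entry edge. I'll ease toward the centre and lower.

```bash
python3 - <<'E'
from h import *
f0=np.load("f0.npy"); X=-.5; z=.1131; y=0.
for y in (-1.,-2.,-2.8):
    at(X,y,z,.02); print(y,bf(F()-f0))
while z>.1005:
    z-=.001; at(X,y,z,.02); d=F()-f0; b=bf(d); print(round(z,4),round(r.current_tool_pos()[2],4),y,b)
    if d[2]>2: break
print(r.current_t(),r.current_opening(),r.current_torque())
E
```

```text
-1.0 [-0.42  0.34 -0.18]
-2.0 [0.06 0.27 0.08]
-2.8 [-0.49  0.55 -0.35]
0.1121 0.112 -2.8 [-0.13  0.27 -0.34]
0.1111 0.1111 -2.8 [ 0.17  0.48 -0.2 ]
0.1101 0.1101 -2.8 [-0.32  0.34  0.21]
0.1091 0.1091 -2.8 [-0.38  0.24  0.15]
0.1081 0.1081 -2.8 [-0.22  0.54  0.06]
0.1071 0.107 -2.8 [ 0.33  0.72 -0.42]
0.1061 0.106 -2.8 [-0.45  0.42  0.46]
0.1051 0.1051 -2.8 [-0.19  0.08 -0.02]
0.1041 0.1041 -2.8 [-0.56  0.18  0.27]
0.1031 0.1034 -2.8 [-1.04  0.71  4.16]
14.7083 0.2738267384734943 [0.08216098 0.14901569 0.0188402 ]
```

The pin is in the socket and the block lies flush, 10 mm below the riding height. Now I'll press.

```bash
python3 - <<'E'
from h import *
f0=np.load("f0.npy"); X=-.5; y=-2.8; z=.1031
r.sleep(.5)
while z>.088:
    z-=.001 if z>.097 else .0005
    at(X,y,z,.02); d=F()-f0; print(round(z,4),round(r.current_tool_pos()[2],4),bf(d))
    if d[2]>17: break
r.sleep(.5); print(bf(F(8)-f0),r.current_tool_pos(),r.current_t(),r.current_opening(),r.current_finger_force())
im=optics.get_image("scene"); save(cv2.resize(im["pixels"][70:190,110:240],None,fx=4,fy=4,interpolation=cv2.INTER_CUBIC),"press.png")
E
```

```text
0.1021 0.1021 [-0.68 -0.01  4.58]
0.1011 0.1012 [-0.63  0.01  6.22]
0.1001 0.1002 [-0.5  -0.06  6.81]
0.0991 0.0992 [-0.64 -0.64  7.64]
0.0981 0.0983 [-0.68  0.23  7.65]
0.0971 0.0973 [-0.92 -0.04  9.  ]
0.0961 0.0964 [-1.29  0.18  9.39]
0.0956 0.096 [-1.46 -0.1  10.04]
0.0951 0.0956 [-2.04  0.89 11.28]
0.0946 0.0955 [-3.56  2.07 16.26]
0.0941 0.0955 [-5.46  3.94 21.16]
[-5.21  3.85 21.04] [ 0.56237796 -0.19687124  0.09550716] 18.8917 0.2691048281893355 61.85776233673096
```

View pics/press.png

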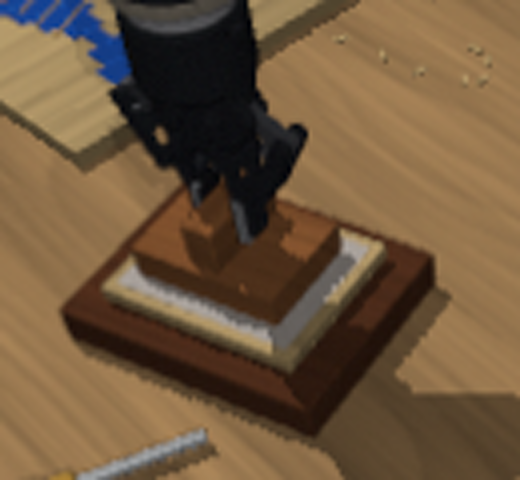

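The picture shows the block flush on the bed, centred near (240,260), with the bed sunk to its stop: 8 mm of travel, then a stiff rise to 21 N. The bar is still gripped.

```bash
python3 -c "
from h import *
print(r.hand_in())"
```

```text
the job is handed in; nothing more can be done
None
```

The job is handed in: the block's socket dropped over the pin, it lies flush, and the bed is held down at its stop (about 21 N) with the bar still gripped; the tin, gouge and roller were not touched, and it took about 19 s.

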